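# Free the indexed length stop of a tube-cutting jig and run it back

### The job

A full-length tube is to go into the tube-cutting jig next, so clear its blue length stop out of the way: gently pull the red index plunger up to its stop, without yanking on it, and twist it clockwise into its rest notch, then let go of it to see that it stays retracted. After that slide the blue stop along the rail, away from the saw guide, until it rests against the dark end stop without ramming it. Leave the cut brass tube in the V and the other things on the bench where they lie.

Things in the scene. Friction and masses are not known exactly. Their poses are not given: they have to be found in the camera images.
- jig: Tube-cutting jig bolted to the bench: dark base plate 104 x 320 mm. Origin: centre of its underside, at bench height; y runs along the jig. At x = -24 mm an aluminium V-bed along y (29 mm high); at y = -100 mm the grey slotted saw guide beside the V (56 mm high, x -46 to -2 mm); at x = +27 mm a steel rail along y (36 mm wide, top 32 mm high) with index holes 20 mm apart.
- carriage: Blue length stop on the rail: block 52 (x) by 56 mm (y), top 52 mm above the bench, axes as the jig; origin on the bench plane below the block's middle. Its aluminium arm reaches over the V (to x = -57 mm, y = -12 to -26 mm, 50 mm high). Slides with 3 N of friction (0.4 to 0.7 kg) once the plunger is retracted; locked with under 1 mm of play while the plunger is in its hole.
- carriage_slide (a joint): Travel of the blue stop along the jig's +y from its first hole, m: about 0 at the start; it meets the end stop somewhere between 0.06 and 0.10.
- plunger: Sprung index plunger upright on the blue block: round red knob 30 mm in diameter, flank 27.5 to 45 mm above the block's top at rest, white line across its top. Origin: on its axis, level with the block's top when down; rises and turns with it. Spring: 5 N down at rest, 0.25 N more per mm. Grip and pull straight up; a cross pin under the knob must leave its deep slot before the knob can turn.
- knob (a point): Middle of the red knob's gripping flank, on the plunger's axis, 37 mm above the blue block's top at rest; rises with the knob.
- plunger_lift (a joint): How far the plunger is pulled up, m: 0 in its hole. The pin clears its slot somewhere between 6 and 18 mm, depending on how far the ring is screwed in: this shows in no listed pose and must be felt. A firm stop ends the pull 2 mm above that; the spring alone pulls 7 to 10 N there. Parked in the notch it reads 2 mm less than where the pin clears, 0.004 to 0.016.
- plunger_turn (a joint): Turn of the plunger, rad, growing clockwise seen from above: 0 at the start, rest notch at 1.22 (70 degrees), 2 mm deep, 0.1 of play either way, solid end at 1.32. Between slot and notch the ring is level: there it is held by friction only and is not parked. Turn while pulled clear, then ease it down into the notch.
- sleeve: Dark hexagonal lock nut, 33 mm over its corners, with a steel ring 26 mm in diameter, on the blue block's top under the knob, same axis; the ring's rim is 12 to 24 mm above the block. The slender pin and the ring must not bear on each other with more than 20 N (pulling on against the stop, pushing down in the notch, twisting on against its side). Origin: on the axis at the block's top.
- carriage_end (a point): Middle of the blue block's +y end face (jig axes), the face that meets the end stop, 37 mm above the bench.
- end_stop: Dark steel end stop clamped on the rail, 50 mm in x, 18 mm in y, 51 mm high, with a brass screw at its side. Origin: on the bench plane below the face that looks at the blue stop; axes as the jig. The blue stop may press on it with at most 25 N.
- brass_tube: Loose cut brass tube, 12 mm in diameter, 74 mm long, lying in the V-bed in the saw guide, 3 mm short of the stop's arm. Origin: its centre. To be left alone.
- marker: White and black marker pen, 135 mm, loose on the bench in front of the jig. To be left alone.
- ring_clamp: Wooden ring clamp, 131 mm, loose on the bench in front of the jig. To be left alone.
- tape_roll: Roll of masking tape, 104 mm, loose on the bench left of the jig. To be left alone.
- driver_1: Small red and white screwdriver, 120 mm, loose on the bench left of the jig. To be left alone.

How it is judged:
By the outcome, as a careful person would: the job done as asked, in the order asked, and still so for the second after the job is handed in, with the robot touching nothing.
It also fails if it takes over 61 s, if anything falls off the work surface, if the arm or the gripper's body presses on something with over 40 N, if the wrist force passes 120 N, or if a joint passes its speed limit or range.

### The arm

A 6-joint arm with a two-finger parallel gripper is mounted at the origin on a cart in front of the work surface, level with it; the furniture and walls round the work are solid. World frame = base frame: x ahead of the robot, y to its left, z up, the work surface at z = 0. Lengths are in m, angles in degrees, forces in N, time in s.
With the tool pointing down it reaches from about 0.25 to 0.725 m from the base axis. Payload 9.7 kg.
Tool frame: the origin (TCP) lies between the finger pads; the fingertips stand 25 mm ahead of it and the grasp point (between the pads) lies 6 mm ahead of it; z points along the fingers, y is the line along which they close (so a half turn about z gives the same grasp; the last joint's range is limited). The gripper opens to 85 mm and grips with 20 to 120 N. Pads are 22 mm wide; open, the fingers measure 114 mm over their backs; the gripper's body (76 mm by 85 mm) begins 54 mm behind the grasp point. The pads swing forward as they close: fully open they stand 13 mm farther back than shut.
Start: joints at [77.292, 4.979, 10.078, 95.1, 0, 90], TCP at [0.121, 0.537, 0.256] pointing down, gripper open.
Joint ranges: [-179.16, 179.16], [-48.56, 103.87], [-65.8, 70.77], [-126.05, 130.52], [-82.76, 87.17], [-180, 180]. Speed limits (degrees/s): [127.2, 127.2, 147.25, 180, 180, 180].

### API

Orientations are given as [roll, pitch, yaw] about the fixed x, y, z axes, in that order (R = Rz(yaw) Ry(pitch) Rx(roll)).
In Python, from workcell import bot gives the robot as it stands. The module is installed in compiled form; this text tells all that it offers.
- The arm moves only by the shell command python3 -m pendant FILE [FORCE], which reads ROWS from the file FILE. ROWS is a JSON list of rows, 1 to 5 of them, each an object with the fields xyz (a list: dx, dy, dz in normalised numbers (1 is 0.5 m)), spin (a turn about the tool's z in shares of pi rad (1.0 is pi rad)), finger_gap (the finger opening in m); a field left out counts as zero (the opening has to be given); each row is the pose to reach, as a shift and turn from the pose commanded when the command began, along the tool's axes at that moment; what a row does not reach only later rows make up. A row lasts 1/12 s, in which the tool goes at most 0.0417 m and 7.16 degrees, less where a joint would pass 70% of its speed; a pose out of reach is approached as far as the arm can. The fingers move at their own pace and stop on an object; FORCE is the grip in N (left out, the last holds). Time passes only in rows, so rows that do not move let the fingers close. It prints the time, the measured TCP pose, the force, the opening and the grip force at its end. A shift or turn number past 1, either way, is cut back to 1. Input that does not fit is refused with a message, and nothing moves.
- bot.get_obs(): the state, without advancing time (a new reading comes with each control period).
- bot.camera(name): name is "scene" or "top" or "wrist"; returns the picture (420x560x3 uint8, blue, green, red); there is no depth.
- bot.camera_info(name): a dict with "mtx" (3x3 intrinsics, pixels), "k1" (the pictures are not rectified: a ray, as slopes to the right and down, at radius r is drawn at 1 + k1 r^2 times it, then the intrinsics apply), "extrinsics" (4x4, takes a point from camera to world coordinates). Camera axes: x right, y down, z forward; pixel columns grow to the right and rows downward; lengths in m; the calibration is good to about 2 mm. A picture is of the moment at which its call begins: read the wrist's pose just before it. camera_info takes no time and is no camera call; for the wrist camera it gives the pose at the moment of the call.
- bot.job_done(): hands the job in; it is judged then, once.
The state is a dict: "time": time; "q": joint angles; "qd": joint speeds; "joint_efforts": joint torques, N m; "ee_pos": TCP position; "tcp_rot": TCP orientation; "wrist_force": force on the tool from outside, world axes, zero at the start; "torque": the same for the moment, N m; "opening": finger opening in m; "grasp_force": force on a finger pad.
Only numpy, scipy, OpenCV 4.12 (cv2) and the standard library are available. Lean on these libraries where they do the work, as an engineer would, in place of code of your own. Each camera call takes 0.05 s, during which the arm holds its last target. There are 200 camera calls.

## Working session

There is one attempt and no reset: what is moved stays moved. The work goes in short steps, Python scripts to look and compute and a shell command to move; the robot and the scene stay as the last step left them, time stands still between calls to the robot, and variables do not carry over. Pictures are saved under pics/ and viewed, at most 10 in all, crops included, and the job is handed in when it is done.

```bash
mkdir -p pics
python3 - <<'E'
from workcell import bot
import cv2
o=bot.get_obs();print({k:o[k] for k in('time','ee_pos','tcp_rot','wrist_force','opening')})
for n in('scene','top'):
    cv2.imwrite(f'pics/{n}0.png',bot.camera(n)); i=bot.camera_info(n);print(n,i)
E
```

```text
{'time': 0.0, 'ee_pos': array([0.12096786, 0.53632995, 0.25557325]), 'tcp_rot': array([-1.79923263e+02,  4.72219510e-04,  1.67287706e+02]), 'wrist_force': array([ 0.11227627, -0.4252511 , -0.10952477]), 'opening': 0.0856860826186595}
scene {'mtx': array([[469.70011456,   0.        , 274.5812679 ],
       [  0.        , 469.70011456, 203.6668432 ],
       [  0.        ,   0.        ,   1.        ]]), 'k1': -0.07926130315677399, 'extrinsics': array([[ 0.66573847, -0.33840337,  0.66503792, -0.19428532],
       [-0.74610195, -0.3151956 ,  0.58650117, -0.47946631],
       [ 0.01114305, -0.88664248, -0.46232125,  0.56480763],
       [ 0.        ,  0.        ,  0.        ,  1.        ]])}
top {'mtx': array([[511.42958735,   0.        , 279.45294957],
       [  0.        , 511.42958735, 210.42384774],
       [  0.        ,   0.        ,   1.        ]]), 'k1': -0.05695001746307846, 'extrinsics': array([[-0.02331702, -0.97815347,  0.20657226,  0.28179271],
       [-0.99972021,  0.02199167, -0.00871015,  0.11143004],
       [ 0.00397699, -0.20671756, -0.97839258,  1.08205243],
       [ 0.        ,  0.        ,  0.        ,  1.        ]])}
```

View pics/top0.png

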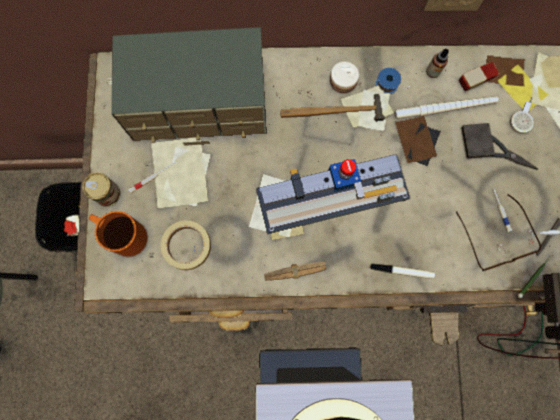

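View pics/scene0.png

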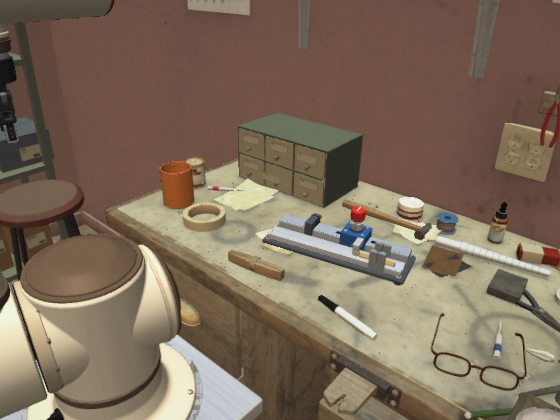

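Run:
```python
import cv2
a=cv2.imread('pics/top0.png')[145:240,245:420];cv2.imwrite('pics/c1.png',cv2.resize(a,None,fx=4.5,fy=4.5,interpolation=cv2.INTER_CUBIC))
```

```text
(no output)
```

View pics/c1.png

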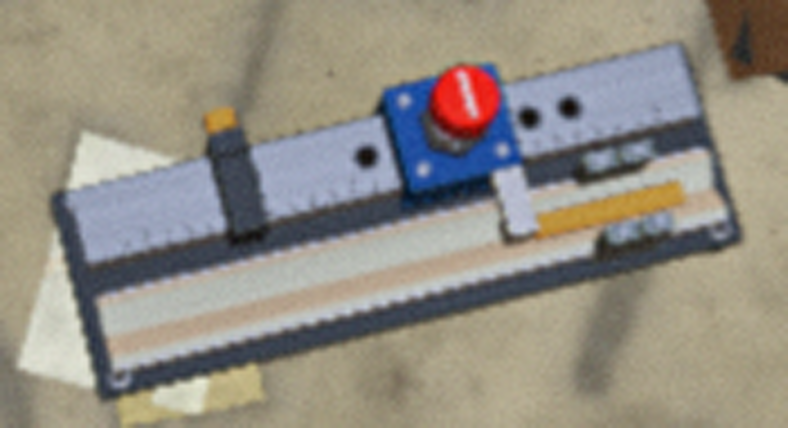

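```bash
cat > h.py <<'E'
import numpy as np,cv2
from workcell import bot
def ray(info,uv):
    K=info['mtx'];d=cv2.undistortPoints(np.array([[uv]],float),K,np.array([info['k1'],0,0,0,0.]))[0,0]
    # exact inversion of 1+k1 r^2 (OpenCV's model is the same)
    E=info['extrinsics'];return E[:3,3],E[:3,:3]@np.array([d[0],d[1],1])
def atz(info,uv,z):
    c,r=ray(info,uv);return c+r*(z-c[2])/r[2]
E
python3 - <<'E'
from h import *
i=bot.camera_info('top');f=lambda x,y,z:atz(i,(245+(x+.5)/4.5-.5,145+(y+.5)/4.5-.5),z)
C=[f(*p,.052) for p in((385,92),(497,65),(522,163),(410,195))]
print(np.round(C,4));m=np.mean(C,0);print('mid',m)
e=(C[0]-C[1]+C[3]-C[2]);print('yaw of jig y',np.degrees(np.arctan2(e[1],e[0])))
a,b=f(105,395,0),f(738,240,0);e=a-b;print('front edge',np.degrees(np.arctan2(e[1],e[0])),np.linalg.norm(e))
print('knob',f(465,100,.0975))
# end stop near face corners (top)
print('estop', f(240,128,.051),f(267,232,.051))
print('line',f(462,70,.098),f(473,117,.098))
E
```

```text
[[ 0.5943 -0.0065  0.052 ]
 [ 0.6064 -0.0597  0.052 ]
 [ 0.5586 -0.0687  0.052 ]
 [ 0.5444 -0.0159  0.052 ]]
mid [ 0.57591763 -0.03770047  0.052     ]
yaw of jig y 103.92805426475998
front edge 102.61917263312115 0.3160816368730367
knob [ 0.57600133 -0.03690105  0.0975    ]
estop [0.57856672 0.06167511 0.051     ] [0.5285488 0.0507753 0.051    ]
line [ 0.58984511 -0.03621321  0.098     ] [ 0.56790065 -0.0399844   0.098     ]
```

The rows are not in the units I measure in: shifts go in shares of 0.5 m and turns go in shares of pi rad. I convert before sending: -0.155 m is -0.31, 0.003 m is 0.006.

```bash
for k in 1 2; do :; done
echo '[{"xyz": [-0.062,-0.05,0.006],"finger_gap": 0.085},{"xyz": [-0.124,-0.1,0.012],"finger_gap": 0.085},{"xyz": [-0.186,-0.15,0.018],"finger_gap": 0.085},{"xyz": [-0.248,-0.2,0.024],"finger_gap": 0.085},{"xyz": [-0.31,-0.25,0.03],"finger_gap": 0.085}]' > rows.txt && python3 -m pendant rows.txt
echo '[{"xyz": [-0.062,-0.05,0.006],"finger_gap": 0.085},{"xyz": [-0.124,-0.1,0.012],"finger_gap": 0.085},{"xyz": [-0.186,-0.15,0.018],"finger_gap": 0.085},{"xyz": [-0.248,-0.2,0.024],"finger_gap": 0.085},{"xyz": [-0.31,-0.25,0.03],"finger_gap": 0.085}]' > rows.txt && python3 -m pendant rows.txt
python3 -c "
from workcell import bot
print(bot.get_obs()['q'])"
```

```text
time: 0.52
ee_pos: [0.2452, 0.3789, 0.2408]
tcp_rot: [-180.0, -0.0, 167.3]
wrist_force: [0.5, 0.7, 0.1]
opening: 0.085
grasp_force: 0.0
time: 0.93
ee_pos: [0.369, 0.2226, 0.2261]
tcp_rot: [180.0, 0.0, 167.3]
wrist_force: [1.1, 0.7, 0.4]
opening: 0.085
grasp_force: 0.0
[ 3.11003852e+01 -1.17761547e+01 -9.23031078e+00  9.25395029e+01
  2.79110923e-03  4.37964470e+01]
```

Converted, -0.16 m is -0.32, -0.032 m is -0.064.

```bash
echo '[{"xyz": [-0.064,-0.052,0.008],"finger_gap": 0.085},{"xyz": [-0.128,-0.104,0.016],"finger_gap": 0.085},{"xyz": [-0.192,-0.156,0.024],"finger_gap": 0.085},{"xyz": [-0.256,-0.208,0.032],"finger_gap": 0.085},{"xyz": [-0.32,-0.26,0.04],"finger_gap": 0.085}]' > rows.txt && python3 -m pendant rows.txt
echo '[{"xyz": [-0.064,-0.052,0],"finger_gap": 0.085},{"xyz": [-0.128,-0.104,0],"finger_gap": 0.085},{"xyz": [-0.194,-0.152,0],"finger_gap": 0.085},{"xyz": [-0.194,-0.152,0],"finger_gap": 0.085}]' > rows.txt && python3 -m pendant rows.txt
python3 - <<'E'
from h import *
i=bot.camera_info('wrist');cv2.imwrite('pics/w1.png',bot.camera('wrist'));np.save('w1.npy',i,allow_pickle=True)
E
```

```text
time: 1.35
ee_pos: [0.4966, 0.0604, 0.2059]
tcp_rot: [180.0, -0.0, 167.3]
wrist_force: [1.0, 1.0, 1.4]
opening: 0.0855
grasp_force: 0.0
time: 1.68
ee_pos: [0.5766, -0.0378, 0.2037]
tcp_rot: [-179.9, -0.1, 167.1]
wrist_force: [0.3, 0.1, 0.7]
opening: 0.0849
grasp_force: 0.0
```

View pics/w1.png

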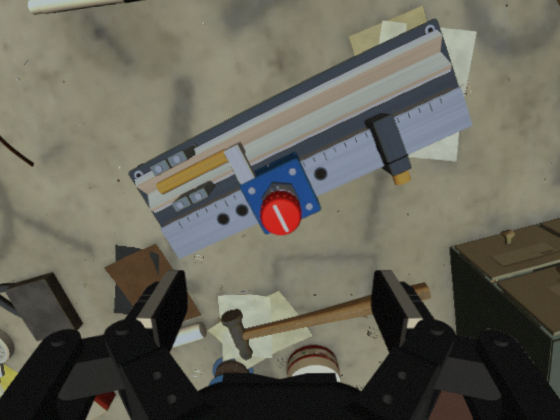

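The wrist view shows the knob top centred at about (281.5, 213), the blue block's corners at (240,184), (296,155) and (319,208), and the end stop's near face around (372,125)–(390,170).

Run:
```python
from h import *
i=np.load('w1.npy',allow_pickle=True).item()
print('knob',atz(i,(281.5,213),.0975))
C=[atz(i,p,.052) for p in((240,184),(296,155),(319,208))];print(np.round(C,4),'mid',(C[0]+C[2])/2)
j=bot.camera_info('top');c1,r1=ray(i,(281.5,213));c2,r2=ray(j,(348.3,167.2))
s=np.linalg.lstsq(np.c_[r1,-r2],c2-c1,rcond=None)[0];print('tri',c1+s[0]*r1,c2+s[1]*r2)
print('axis yaw',[np.degrees(np.arctan2(*(atz(i,b,z)-atz(i,a,z))[1::-1])) for a,b,z in(((180,255),(471,125),.032),((145,185),(437,22),.008))])
e=[atz(i,p,.051) for p in((371,124),(390,170))];print('stop',e)
a=cv2.imread('pics/w1.png')[140:270,220:420];cv2.imwrite('pics/c2.png',cv2.resize(a,None,fx=4,fy=4,interpolation=cv2.INTER_CUBIC))
```

```text
knob [ 0.57428828 -0.0365886   0.0975    ]
[[ 0.5565 -0.0684  0.052 ]
 [ 0.5431 -0.0169  0.052 ]
 [ 0.5926 -0.0071  0.052 ]] mid [ 0.57457748 -0.03774961  0.052     ]
tri [ 0.57268617 -0.03625095  0.10219336] [ 0.57370596 -0.0368074   0.1025815 ]
axis yaw [np.float64(102.33456438993989), np.float64(105.64878137771964)]
stop [array([0.53187696, 0.04781857, 0.051     ]), array([0.57314348, 0.05820131, 0.051     ])]
```

View pics/c2.png

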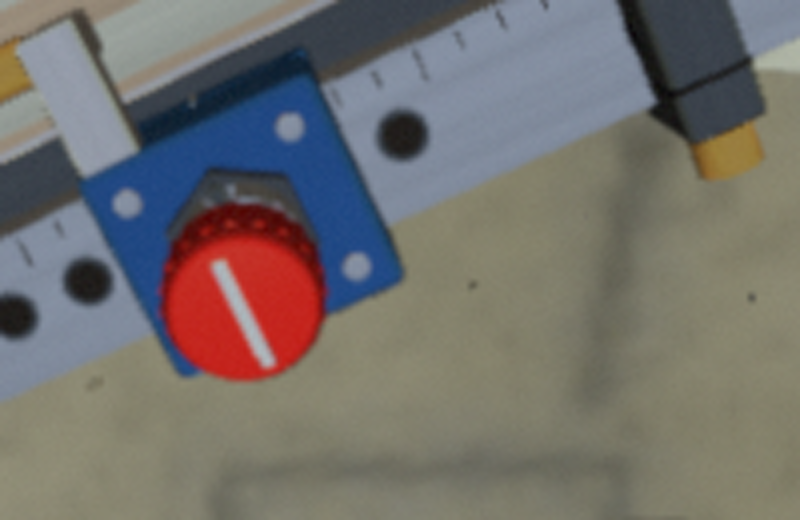

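Converted, 0.107 m is 0.214, 0.097 m is 0.194.

```bash
echo '[{"xyz": [0.0006,0.001,0.07],"finger_gap": 0.055},{"xyz": [0.0012,0.002,0.14],"finger_gap": 0.055},{"xyz": [0.0012,0.002,0.194],"finger_gap": 0.055},{"xyz": [0.0012,0.002,0.214],"finger_gap": 0.055},{"xyz": [0.0012,0.002,0.214],"finger_gap": 0.055}]' > rows.txt && python3 -m pendant rows.txt 30
echo '[{"finger_gap": 0.02},{"finger_gap": 0.02},{"finger_gap": 0.02},{"finger_gap": 0.02},{"finger_gap": 0.02}]' > rows.txt && python3 -m pendant rows.txt 30
```

```text
time: 2.15
ee_pos: [0.5716, -0.0312, 0.0968]
tcp_rot: [-180.0, -0.3, 167.3]
wrist_force: [-0.7, -0.7, 0.3]
opening: 0.0551
grasp_force: 0.0
time: 2.57
ee_pos: [0.5738, -0.0342, 0.1023]
tcp_rot: [-179.8, 0.2, 167.2]
wrist_force: [-5.6, -13.7, 4.7]
opening: 0.0287
grasp_force: 30.1
```

```bash
echo '[{"finger_gap": 0.02},{"finger_gap": 0.02}]' > rows.txt && python3 -m pendant rows.txt
python3 - <<'E'
from h import *
for n in('wrist','scene'):
    i=bot.camera_info(n);print(bot.get_obs()['ee_pos'],bot.get_obs()['wrist_force'],bot.get_obs()['torque']);a=bot.camera(n)
    if n=='scene':cv2.imwrite('pics/s2.png',cv2.resize(a[150:290,250:430],None,fx=4,fy=4,interpolation=cv2.INTER_CUBIC))
E
```

```text
time: 2.73
ee_pos: [0.5739, -0.0342, 0.1023]
tcp_rot: [-179.8, 0.2, 167.2]
wrist_force: [-6.0, -13.8, 5.2]
opening: 0.0282
grasp_force: 30.1
[ 0.57385872 -0.03421713  0.10226402] [ -5.98896135 -13.81691905   5.23821994] [-2.58091998  1.03393918 -0.07245911]
[ 0.57383892 -0.0342111   0.10228195] [ -5.66104785 -13.77966453   4.06106873] [-2.58066415  1.05433076 -0.09255571]
```

View pics/s2.png

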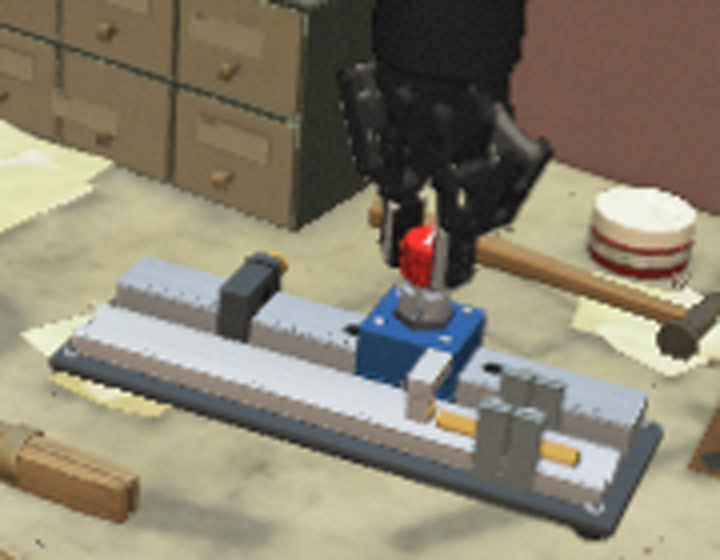

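Converted, 0.003 m is 0.006, -0.0025 m is -0.005.

```bash
echo '[{"finger_gap": 0.042},{"finger_gap": 0.042},{"xyz": [-0.005,-0.005,0.006],"finger_gap": 0.042},{"xyz": [-0.005,-0.005,0.006],"finger_gap": 0.042},{"xyz": [-0.005,-0.005,0.006],"finger_gap": 0.042}]' > rows.txt && python3 -m pendant rows.txt 
echo '[{"finger_gap": 0.042},{"finger_gap": 0.042},{"finger_gap": 0.02},{"finger_gap": 0.02},{"finger_gap": 0.02}]' > rows.txt && python3 -m pendant rows.txt
echo '[{"finger_gap": 0.02},{"finger_gap": 0.02}]' > rows.txt && python3 -m pendant rows.txt
```

```text
time: 3.25
ee_pos: [0.5755, -0.0348, 0.0965]
tcp_rot: [180.0, 0.0, 167.3]
wrist_force: [0.6, 0.3, 0.3]
opening: 0.0421
grasp_force: 0.0
time: 3.67
ee_pos: [0.5752, -0.0354, 0.0965]
tcp_rot: [-179.9, 0.0, 167.3]
wrist_force: [-2.3, -4.1, 2.6]
opening: 0.0288
grasp_force: 29.8
time: 3.83
ee_pos: [0.5752, -0.0353, 0.0965]
tcp_rot: [-180.0, 0.0, 167.3]
wrist_force: [-1.8, -5.2, 3.6]
opening: 0.0288
grasp_force: 29.9
```

Converted, -0.005 m is -0.01, -0.001 m is -0.002.

```bash
echo '[{"xyz": [0,-0.002,-0.002],"finger_gap": 0.02},{"xyz": [0,-0.002,-0.004],"finger_gap": 0.02},{"xyz": [0,-0.002,-0.006],"finger_gap": 0.02},{"xyz": [0,-0.002,-0.008],"finger_gap": 0.02},{"xyz": [0,-0.002,-0.01],"finger_gap": 0.02}]' > rows.txt && python3 -m pendant rows.txt 45
echo '[{"finger_gap": 0.02},{"xyz": [0,0,-0.002],"finger_gap": 0.02},{"xyz": [0,0,-0.004],"finger_gap": 0.02},{"xyz": [0,0,-0.004],"finger_gap": 0.02}]' > rows.txt && python3 -m pendant rows.txt
```

```text
time: 4.25
ee_pos: [0.5751, -0.0357, 0.1008]
tcp_rot: [180.0, -0.0, 167.3]
wrist_force: [3.1, -0.9, -8.4]
opening: 0.0288
grasp_force: 44.9
time: 4.58
ee_pos: [0.5751, -0.0357, 0.1035]
tcp_rot: [180.0, -0.0, 167.3]
wrist_force: [2.5, 1.2, -6.7]
opening: 0.0287
grasp_force: 45.1
```

Converted, -0.001 m is -0.002.

```bash
echo '[{"xyz": [0,0,-0.002],"finger_gap": 0.02},{"xyz": [0,0,-0.002],"finger_gap": 0.02}]' > rows.txt && python3 -m pendant rows.txt
echo '[{"xyz": [0,0,-0.002],"finger_gap": 0.02},{"xyz": [0,0,-0.002],"finger_gap": 0.02}]' > rows.txt && python3 -m pendant rows.txt
```

```text
time: 4.75
ee_pos: [0.5751, -0.0357, 0.1044]
tcp_rot: [180.0, 0.0, 167.3]
wrist_force: [2.9, 0.9, -7.2]
opening: 0.0286
grasp_force: 45.1
time: 4.92
ee_pos: [0.5751, -0.0357, 0.1055]
tcp_rot: [180.0, 0.0, 167.3]
wrist_force: [2.4, 1.5, -7.5]
opening: 0.0281
grasp_force: 45.1
```

Converted, -0.001 m is -0.002.

```bash
echo '[{"xyz": [0,0,-0.002],"finger_gap": 0.02},{"xyz": [0,0,-0.002],"finger_gap": 0.02}]' > rows.txt && python3 -m pendant rows.txt
```

```text
time: 5.08
ee_pos: [0.5751, -0.0358, 0.1064]
tcp_rot: [180.0, -0.0, 167.3]
wrist_force: [3.5, 3.6, -6.8]
opening: 0.029
grasp_force: 45.1
```

Converted, -0.001 m is -0.002.

```bash
echo '[{"xyz": [0,0,-0.002],"finger_gap": 0.02},{"xyz": [0,0,-0.002],"finger_gap": 0.02}]' > rows.txt && python3 -m pendant rows.txt
```

```text
time: 5.25
ee_pos: [0.5751, -0.0358, 0.1074]
tcp_rot: [180.0, -0.0, 167.3]
wrist_force: [2.8, 3.3, -7.1]
opening: 0.0283
grasp_force: 45.1
```

Converted, -0.001 m is -0.002.

```bash
echo '[{"xyz": [0,0,-0.002],"finger_gap": 0.02},{"xyz": [0,0,-0.002],"finger_gap": 0.02}]' > rows.txt && python3 -m pendant rows.txt
```

```text
time: 5.42
ee_pos: [0.5751, -0.0358, 0.1084]
tcp_rot: [180.0, -0.0, 167.3]
wrist_force: [2.5, 3.8, -7.9]
opening: 0.0283
grasp_force: 45.0
```

Converted, -0.001 m is -0.002.

```bash
echo '[{"xyz": [0,0,-0.002],"finger_gap": 0.02},{"xyz": [0,0,-0.002],"finger_gap": 0.02}]' > rows.txt && python3 -m pendant rows.txt
```

```text
time: 5.58
ee_pos: [0.5751, -0.0358, 0.1094]
tcp_rot: [180.0, -0.0, 167.3]
wrist_force: [3.6, 5.2, -8.6]
opening: 0.0285
grasp_force: 45.0
```

Converted, -0.001 m is -0.002, 0.0005 m is 0.001.

```bash
echo '[{"xyz": [0,0.001,-0.002],"finger_gap": 0.02},{"xyz": [0,0.001,-0.002],"finger_gap": 0.02}]' > rows.txt && python3 -m pendant rows.txt
```

```text
time: 5.75
ee_pos: [0.5751, -0.0357, 0.1103]
tcp_rot: [-180.0, -0.0, 167.3]
wrist_force: [2.6, 0.1, -9.3]
opening: 0.0283
grasp_force: 45.1
```

Converted, -0.001 m is -0.002.

```bash
echo '[{"xyz": [0,0,-0.002],"finger_gap": 0.02},{"xyz": [0,0,-0.002],"finger_gap": 0.02}]' > rows.txt && python3 -m pendant rows.txt
```

```text
time: 5.92
ee_pos: [0.5751, -0.0357, 0.1111]
tcp_rot: [-180.0, -0.0, 167.3]
wrist_force: [3.1, 0.1, -10.7]
opening: 0.0284
grasp_force: 46.1
```

```bash
echo '[{"xyz": [0,0,-0.002],"finger_gap": 0.02},{"xyz": [0,0,-0.002],"finger_gap": 0.02}]' > rows.txt && python3 -m pendant rows.txt
```

```text
time: 6.08
ee_pos: [0.575, -0.0357, 0.1112]
tcp_rot: [-180.0, -0.1, 167.3]
wrist_force: [5.8, 0.1, -16.9]
opening: 0.0286
grasp_force: 46.6
```

Converted, 0.0018 m is 0.0036.

```bash
echo '[{"xyz": [0,0,0.0036],"finger_gap": 0.02},{"xyz": [0,0,0.0036],"finger_gap": 0.02},{"xyz": [0,0,0.0036],"finger_gap": 0.02}]' > rows.txt && python3 -m pendant rows.txt
echo '[{"spin": 0.0222,"finger_gap": 0.02},{"spin": 0.0444,"finger_gap": 0.02},{"spin": 0.0667,"finger_gap": 0.02},{"spin": 0.0667,"finger_gap": 0.02}]' > rows.txt && python3 -m pendant rows.txt
```

```text
time: 6.33
ee_pos: [0.5751, -0.0356, 0.1106]
tcp_rot: [-180.0, -0.0, 167.3]
wrist_force: [2.3, -1.0, -9.6]
opening: 0.0283
grasp_force: 47.3
time: 6.67
ee_pos: [0.5752, -0.0355, 0.1107]
tcp_rot: [-180.0, 0.0, 155.1]
wrist_force: [1.7, -0.4, -8.6]
opening: 0.0279
grasp_force: 47.3
```

Converted, 24 degrees is 0.1333.

```bash
echo '[{"spin": 0.0333,"finger_gap": 0.02},{"spin": 0.0667,"finger_gap": 0.02},{"spin": 0.1,"finger_gap": 0.02},{"spin": 0.1333,"finger_gap": 0.02},{"spin": 0.1333,"finger_gap": 0.02}]' > rows.txt && python3 -m pendant rows.txt
python3 -c "
from workcell import bot
print(bot.get_obs()['torque'])"
```

```text
time: 7.08
ee_pos: [0.5754, -0.0353, 0.1108]
tcp_rot: [180.0, 0.0, 131.2]
wrist_force: [3.4, 0.8, -9.9]
opening: 0.0284
grasp_force: 47.4
[ 0.22573251 -0.66234341  0.00848122]
```

Converted, 24 degrees is 0.1333.

```bash
echo '[{"spin": 0.0333,"finger_gap": 0.02},{"spin": 0.0667,"finger_gap": 0.02},{"spin": 0.1,"finger_gap": 0.02},{"spin": 0.1333,"finger_gap": 0.02},{"spin": 0.1333,"finger_gap": 0.02}]' > rows.txt && python3 -m pendant rows.txt
python3 -c "
from workcell import bot
print(bot.get_obs()['torque'])"
```

```text
time: 7.5
ee_pos: [0.5756, -0.0352, 0.1108]
tcp_rot: [179.9, 0.0, 107.3]
wrist_force: [5.3, 3.0, -8.7]
opening: 0.0286
grasp_force: 47.3
[ 0.39624022 -1.00065366 -0.04033036]
```

Converted, 0.001 m is 0.002, 10.5 degrees is 0.0583.

```bash
echo '[{"xyz": [0,0.002,0],"spin": 0.0278,"finger_gap": 0.02},{"xyz": [0,0.002,0],"spin": 0.0583,"finger_gap": 0.02},{"xyz": [0,0.002,0],"spin": 0.0583,"finger_gap": 0.02}]' > rows.txt && python3 -m pendant rows.txt
echo '[{"xyz": [0,0,0.002],"finger_gap": 0.02},{"xyz": [0,0,0.004],"finger_gap": 0.02},{"xyz": [0,0,0.005],"finger_gap": 0.02},{"xyz": [0,0,0.005],"finger_gap": 0.02}]' > rows.txt && python3 -m pendant rows.txt
python3 -c "
from workcell import bot
print(bot.get_obs()['torque'])"
```

```text
time: 7.75
ee_pos: [0.5759, -0.0351, 0.1105]
tcp_rot: [-180.0, 0.0, 96.9]
wrist_force: [1.2, 0.3, -9.6]
opening: 0.0283
grasp_force: 47.4
time: 8.08
ee_pos: [0.5759, -0.0351, 0.1078]
tcp_rot: [-180.0, -0.0, 96.9]
wrist_force: [-0.3, 0.4, -8.4]
opening: 0.0283
grasp_force: 47.4
[ 0.16822852 -0.10068961  0.03106499]
```

Converted, 0.001 m is 0.002, 0.0005 m is 0.001.

```bash
echo '[{"xyz": [0,0,0.001],"finger_gap": 0.02},{"xyz": [0,0,0.002],"finger_gap": 0.02},{"xyz": [0,0,0.002],"finger_gap": 0.02}]' > rows.txt && python3 -m pendant rows.txt
```

```text
time: 8.33
ee_pos: [0.576, -0.0351, 0.107]
tcp_rot: [-180.0, -0.0, 96.8]
wrist_force: [-2.3, 0.4, -7.6]
opening: 0.0283
grasp_force: 47.5
```

Converted, 0.001 m is 0.002, 0.0005 m is 0.001.

```bash
echo '[{"xyz": [0,0,0.001],"finger_gap": 0.02},{"xyz": [0,0,0.002],"finger_gap": 0.02},{"xyz": [0,0,0.002],"finger_gap": 0.02}]' > rows.txt && python3 -m pendant rows.txt
```

```text
time: 8.58
ee_pos: [0.576, -0.0351, 0.1065]
tcp_rot: [180.0, 0.0, 96.8]
wrist_force: [-4.6, 1.0, -1.8]
opening: 0.0283
grasp_force: 48.2
```

Converted, -0.1 m is -0.2, -0.08 m is -0.16.

```bash
echo '[{"finger_gap": 0.035},{"finger_gap": 0.045},{"finger_gap": 0.05},{"finger_gap": 0.05}]' > rows.txt && python3 -m pendant rows.txt
echo '[{"xyz": [0,0,-0.04],"finger_gap": 0.05},{"xyz": [0,0,-0.1],"finger_gap": 0.05},{"xyz": [0,0,-0.16],"finger_gap": 0.05},{"xyz": [0,0,-0.2],"finger_gap": 0.05},{"xyz": [0,0,-0.2],"finger_gap": 0.05}]' > rows.txt && python3 -m pendant rows.txt
echo '[{"finger_gap": 0.05},{"finger_gap": 0.05}]' > rows.txt && python3 -m pendant rows.txt
python3 - <<'E'
from h import *
i=bot.camera_info('wrist');a=bot.camera('wrist');np.save('w3.npy',i,allow_pickle=True)
s=bot.camera('scene')
cv2.imwrite('pics/w3.png',a)
cv2.imwrite('pics/s3.png',cv2.resize(s[150:290,250:430],None,fx=4,fy=4,interpolation=cv2.INTER_CUBIC))
E
```

```text
time: 8.92
ee_pos: [0.5767, -0.0352, 0.1065]
tcp_rot: [179.9, 0.0, 96.8]
wrist_force: [0.4, 0.1, -1.0]
opening: 0.0503
grasp_force: 0.0
time: 9.33
ee_pos: [0.5778, -0.0353, 0.2113]
tcp_rot: [179.6, 0.1, 96.8]
wrist_force: [0.7, -1.1, 0.5]
opening: 0.0497
grasp_force: 0.0
time: 9.5
ee_pos: [0.5761, -0.0351, 0.2053]
tcp_rot: [-180.0, -0.0, 96.8]
wrist_force: [1.0, -0.1, -0.5]
opening: 0.0498
grasp_force: 0.0
```

View pics/w3.png

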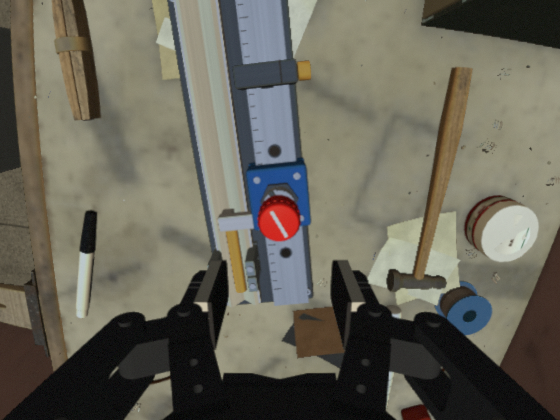

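View pics/s3.png

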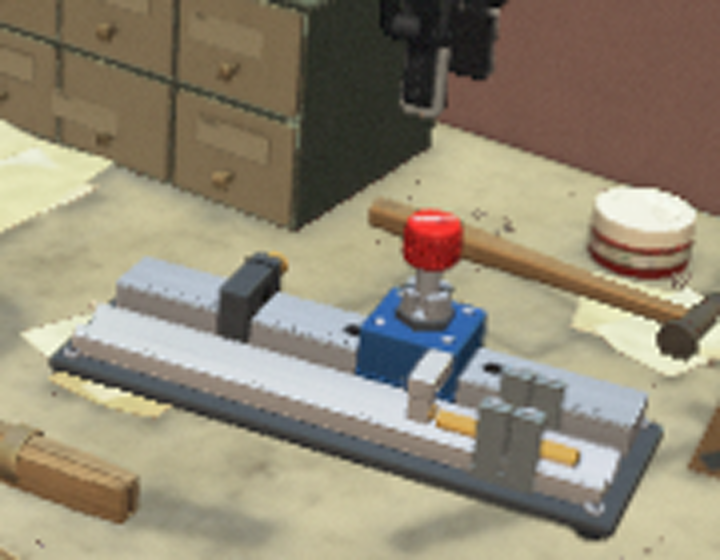

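The scene crop shows the knob standing high on its bare stem after release. In the wrist view its white line has turned, running (270,210) to (288,236), so it stays parked in the notch. Next I'll push the block's -y face with the fingers closed.

Converted, 0.085 m is 0.17, -0.0495 m is -0.099, -6.7 degrees is -0.0372.

```bash
echo '[{"xyz": [-0.05,0.01,0],"spin": -0.0194,"finger_gap": 0},{"xyz": [-0.099,0.021,0],"spin": -0.0372,"finger_gap": 0},{"xyz": [-0.099,0.021,0.06],"spin": -0.0372,"finger_gap": 0},{"xyz": [-0.099,0.021,0.13],"spin": -0.0372,"finger_gap": 0},{"xyz": [-0.099,0.021,0.17],"spin": -0.0372,"finger_gap": 0}]' > rows.txt && python3 -m pendant rows.txt 40
echo '[{"finger_gap": 0},{"finger_gap": 0}]' > rows.txt && python3 -m pendant rows.txt
python3 - <<'E'
from h import *
s=bot.camera('scene')
cv2.imwrite('pics/s4.png',cv2.resize(s[150:290,250:430],None,fx=4,fy=4,interpolation=cv2.INTER_CUBIC))
E
```

```text
time: 10.02
ee_pos: [0.591, -0.0833, 0.1164]
tcp_rot: [-179.8, -0.1, 103.4]
wrist_force: [-1.2, -0.7, -1.1]
opening: 0.0005
grasp_force: 0.0
time: 10.18
ee_pos: [0.5915, -0.0829, 0.1197]
tcp_rot: [-179.8, -0.1, 103.5]
wrist_force: [-0.2, 0.7, -0.3]
opening: -0.0001
grasp_force: 0.0
```

View pics/s4.png

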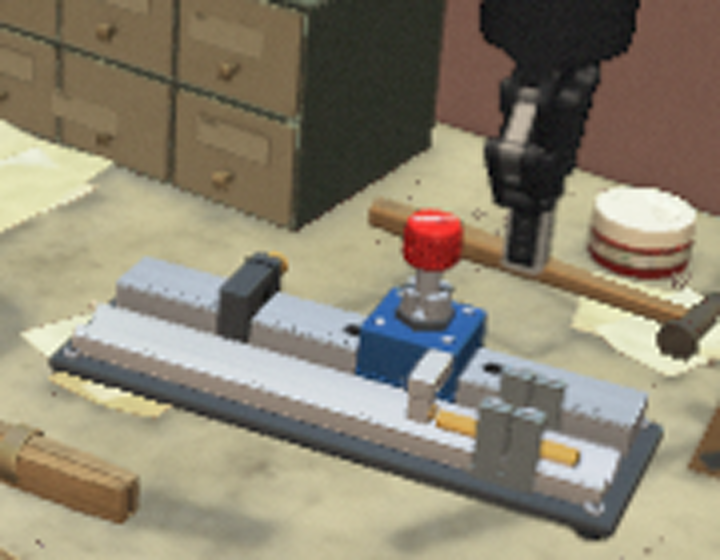

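The closed fingers hang over the rail behind the block, clear of the saw guide. I'll lower them and approach the face.

Converted, 0.05 m is 0.1, 0.045 m is 0.09.

```bash
echo '[{"xyz": [0,0,0.05],"finger_gap": 0},{"xyz": [0,0,0.09],"finger_gap": 0},{"xyz": [0,0,0.1],"finger_gap": 0},{"xyz": [0.004,0,0.1],"finger_gap": 0},{"xyz": [0.008,0,0.1],"finger_gap": 0}]' > rows.txt && python3 -m pendant rows.txt
echo '[{"xyz": [0.003,0,0],"finger_gap": 0},{"xyz": [0.006,0,0],"finger_gap": 0},{"xyz": [0.009,0,0],"finger_gap": 0},{"xyz": [0.012,0,0],"finger_gap": 0}]' > rows.txt && python3 -m pendant rows.txt
```

```text
time: 10.65
ee_pos: [0.5922, -0.079, 0.0728]
tcp_rot: [179.9, 0.0, 103.5]
wrist_force: [0.0, -0.4, 0.1]
opening: 0.0004
grasp_force: 0.0
time: 10.98
ee_pos: [0.5904, -0.0731, 0.0718]
tcp_rot: [179.9, 0.0, 103.5]
wrist_force: [-0.0, 0.3, -0.4]
opening: 0.0003
grasp_force: 0.0
```

Converted, 0.004 m is 0.008, 0.003 m is 0.006.

```bash
echo '[{"xyz": [0.002,0,0.006],"finger_gap": 0},{"xyz": [0.004,0,0.006],"finger_gap": 0},{"xyz": [0.006,0,0.006],"finger_gap": 0},{"xyz": [0.008,0,0.006],"finger_gap": 0}]' > rows.txt && python3 -m pendant rows.txt
echo '[{"xyz": [0.003,0,0],"finger_gap": 0},{"xyz": [0.006,0,0],"finger_gap": 0},{"xyz": [0.009,0,0],"finger_gap": 0},{"xyz": [0.012,0,0],"finger_gap": 0}]' > rows.txt && python3 -m pendant rows.txt
```

```text
time: 11.32
ee_pos: [0.5894, -0.0696, 0.068]
tcp_rot: [180.0, 0.0, 103.5]
wrist_force: [2.8, -2.5, 0.4]
opening: -0.0001
grasp_force: 1.6
time: 11.65
ee_pos: [0.5878, -0.0635, 0.068]
tcp_rot: [180.0, 0.0, 103.5]
wrist_force: [2.1, -1.6, 0.1]
opening: -0.0001
grasp_force: 1.6
```

Converted, 0.012 m is 0.024, 0.0095 m is 0.019.

```bash
echo '[{"xyz": [0.004,0,0],"finger_gap": 0},{"xyz": [0.009,0,0],"finger_gap": 0},{"xyz": [0.014,0,0],"finger_gap": 0},{"xyz": [0.019,0,0],"finger_gap": 0},{"xyz": [0.024,0,0],"finger_gap": 0}]' > rows.txt && python3 -m pendant rows.txt
echo '[{"xyz": [0.005,0,0],"finger_gap": 0},{"xyz": [0.01,0,0],"finger_gap": 0},{"xyz": [0.015,0,0],"finger_gap": 0},{"xyz": [0.02,0,0],"finger_gap": 0},{"xyz": [0.024,0,0],"finger_gap": 0}]' > rows.txt && python3 -m pendant rows.txt
echo '[{"xyz": [0.005,0,0],"finger_gap": 0},{"xyz": [0.01,0,0],"finger_gap": 0},{"xyz": [0.015,0,0],"finger_gap": 0},{"xyz": [0.02,0,0],"finger_gap": 0},{"xyz": [0.024,0,0],"finger_gap": 0}]' > rows.txt && python3 -m pendant rows.txt
```

```text
time: 12.07
ee_pos: [0.5849, -0.0516, 0.068]
tcp_rot: [180.0, 0.0, 103.5]
wrist_force: [3.4, -3.2, 0.6]
opening: -0.0
grasp_force: 1.6
time: 12.48
ee_pos: [0.5821, -0.0399, 0.068]
tcp_rot: [-180.0, -0.0, 103.5]
wrist_force: [3.2, -1.5, -0.3]
opening: 0.0002
grasp_force: 1.6
time: 12.9
ee_pos: [0.5793, -0.0283, 0.068]
tcp_rot: [-180.0, -0.0, 103.5]
wrist_force: [2.8, -2.7, 1.0]
opening: 0.0003
grasp_force: 1.6
```

Converted, 0.008 m is 0.016, 0.006 m is 0.012.

```bash
echo '[{"xyz": [0.004,0,0],"finger_gap": 0},{"xyz": [0.008,0,0],"finger_gap": 0},{"xyz": [0.012,0,0],"finger_gap": 0},{"xyz": [0.016,0,0],"finger_gap": 0},{"xyz": [0.016,0,0],"finger_gap": 0}]' > rows.txt && python3 -m pendant rows.txt
echo '[{"xyz": [0.002,0,0],"finger_gap": 0},{"xyz": [0.004,0,0],"finger_gap": 0},{"xyz": [0.006,0,0],"finger_gap": 0}]' > rows.txt && python3 -m pendant rows.txt
```

```text
time: 13.32
ee_pos: [0.5772, -0.0204, 0.0679]
tcp_rot: [-180.0, -0.0, 103.5]
wrist_force: [1.1, -0.5, 0.8]
opening: -0.0003
grasp_force: 0.5
time: 13.57
ee_pos: [0.5766, -0.0179, 0.0679]
tcp_rot: [-180.0, 0.0, 103.5]
wrist_force: [1.8, -3.6, 1.5]
opening: -0.0
grasp_force: 1.5
```

Converted, 0.002 m is 0.004, 0.001 m is 0.002.

```bash
echo '[{"xyz": [0.002,0,0],"finger_gap": 0},{"xyz": [0.004,0,0],"finger_gap": 0},{"xyz": [0.004,0,0],"finger_gap": 0}]' > rows.txt && python3 -m pendant rows.txt
```

```text
time: 13.82
ee_pos: [0.5761, -0.0158, 0.0679]
tcp_rot: [-180.0, -0.0, 103.5]
wrist_force: [1.3, -2.6, 0.8]
opening: 0.0001
grasp_force: 1.0
```

Converted, 0.002 m is 0.004, 0.001 m is 0.002.

```bash
echo '[{"xyz": [0.002,0,0],"finger_gap": 0},{"xyz": [0.004,0,0],"finger_gap": 0},{"xyz": [0.004,0,0],"finger_gap": 0}]' > rows.txt && python3 -m pendant rows.txt
```

```text
time: 14.07
ee_pos: [0.5757, -0.0138, 0.0679]
tcp_rot: [-180.0, -0.0, 103.5]
wrist_force: [0.2, -2.4, -0.3]
opening: -0.0002
grasp_force: 1.1
```

Converted, 0.002 m is 0.004, 0.001 m is 0.002.

```bash
echo '[{"xyz": [0.002,0,0],"finger_gap": 0},{"xyz": [0.004,0,0],"finger_gap": 0},{"xyz": [0.004,0,0],"finger_gap": 0}]' > rows.txt && python3 -m pendant rows.txt
```

```text
time: 14.32
ee_pos: [0.5753, -0.0119, 0.0679]
tcp_rot: [-180.0, -0.0, 103.5]
wrist_force: [0.5, -2.4, -0.1]
opening: 0.0001
grasp_force: 1.1
```

Converted, 0.002 m is 0.004, 0.001 m is 0.002.

```bash
echo '[{"xyz": [0.002,0,0],"finger_gap": 0},{"xyz": [0.004,0,0],"finger_gap": 0},{"xyz": [0.004,0,0],"finger_gap": 0}]' > rows.txt && python3 -m pendant rows.txt
```

```text
time: 14.57
ee_pos: [0.5748, -0.0099, 0.0679]
tcp_rot: [-180.0, -0.0, 103.5]
wrist_force: [0.7, -2.1, -0.6]
opening: -0.0005
grasp_force: 1.1
```

Converted, 0.002 m is 0.004, 0.001 m is 0.002.

```bash
echo '[{"xyz": [0.002,0,0],"finger_gap": 0},{"xyz": [0.004,0,0],"finger_gap": 0},{"xyz": [0.004,0,0],"finger_gap": 0}]' > rows.txt && python3 -m pendant rows.txt
```

```text
time: 14.82
ee_pos: [0.5746, -0.0089, 0.0679]
tcp_rot: [-180.0, 0.1, 103.5]
wrist_force: [1.5, -6.9, -1.7]
opening: 0.0001
grasp_force: 4.1
```

Converted, 0.0007 m is 0.0014.

```bash
echo '[{"xyz": [0.0014,0,0],"finger_gap": 0},{"xyz": [0.0014,0,0],"finger_gap": 0},{"xyz": [0.0014,0,0],"finger_gap": 0}]' > rows.txt && python3 -m pendant rows.txt
```

```text
time: 15.07
ee_pos: [0.5745, -0.0089, 0.0679]
tcp_rot: [-180.0, 0.2, 103.4]
wrist_force: [1.4, -10.4, -2.0]
opening: -0.0004
grasp_force: 5.6
```

Solid contact: the force rises without any motion. I'll back off, lift and check.

Converted, -0.06 m is -0.12, -0.05 m is -0.1.

```bash
echo '[{"xyz": [-0.004,0,0],"finger_gap": 0},{"xyz": [-0.016,0,0],"finger_gap": 0},{"xyz": [-0.05,0,0],"finger_gap": 0},{"xyz": [-0.09,0,-0.04],"finger_gap": 0},{"xyz": [-0.1,0,-0.12],"finger_gap": 0}]' > rows.txt && python3 -m pendant rows.txt
echo '[{"xyz": [-0.02,0,-0.08],"finger_gap": 0},{"xyz": [-0.02,0,-0.16],"finger_gap": 0},{"xyz": [-0.02,0,-0.2],"finger_gap": 0},{"xyz": [-0.02,0,-0.2],"finger_gap": 0},{"xyz": [-0.02,0,-0.2],"finger_gap": 0}]' > rows.txt && python3 -m pendant rows.txt
python3 - <<'E'
from h import *
s=bot.camera('scene')
t=bot.camera('top')
f=lambda a:cv2.resize(a,None,fx=4,fy=4,interpolation=cv2.INTER_CUBIC)
cv2.imwrite('pics/s5.png',np.hstack([f(s[195:295,305:420][:, :])[:, :][:, :460] if 0 else cv2.resize(s[195:295,255:420],None,fx=2.4,fy=2.4,interpolation=cv2.INTER_CUBIC),cv2.resize(t[145:245,250:415],None,fx=2.4,fy=2.4,interpolation=cv2.INTER_CUBIC)]))
E
```

```text
time: 15.48
ee_pos: [0.584, -0.0575, 0.1237]
tcp_rot: [-179.6, -0.2, 103.5]
wrist_force: [0.6, -0.1, -0.3]
opening: 0.0002
grasp_force: 0.0
time: 15.9
ee_pos: [0.5889, -0.0658, 0.2294]
tcp_rot: [179.8, 0.0, 103.5]
wrist_force: [-0.1, 0.6, -0.0]
opening: -0.0001
grasp_force: 0.0
```

View pics/s5.png

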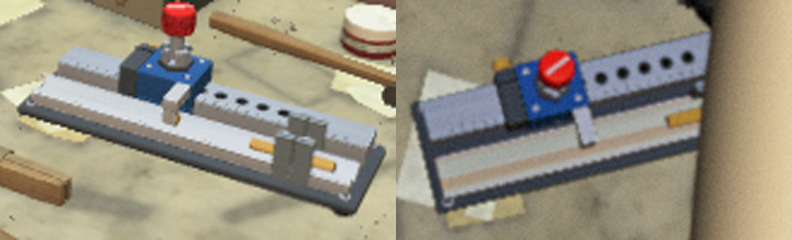

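The block sits flush against the end stop (left pane about (135,75)). The knob is still raised, and the tube is in place in the saw guide.

```bash
python3 -c "
from workcell import bot
print(bot.job_done())"
```

```text
the job is handed in; nothing more can be done
None
```

The plunger is parked in its rest notch and stayed retracted when I let go. The blue stop rests against the end stop after a gentle push of about 10 N, the brass tube is still in the saw guide, and the job is handed in.

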